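# Square up a stack of plywood blanks in the stop-rail jig

### The arm

A 6-joint arm with a two-finger parallel gripper is mounted at the origin on the work surface. World frame = base frame: x ahead of the robot, y to its left, z up, the work surface at z = 0. Lengths are in m, angles in rad, forces in N, time in s.
With the tool pointing down it reaches from about 0.3 to 0.775 m from the base axis. Payload 14.6 kg.
Tool frame: the origin (TCP) lies midway between the tips of the shut fingers; the grasp point (between the pads) lies 19 mm behind it; z points along the fingers, y is the line along which they close (so a half turn about z gives the same grasp; the last joint's range is limited). The gripper opens to 94 mm and grips with 3 to 60 N. Pads are 16 mm wide; open, the fingers measure 119 mm over their backs; the gripper's body (75 mm by 177 mm) begins 78 mm behind the grasp point.
Start: joints at [-1.256, 0.3, 1.521, -0, 1.321, -0.067], TCP at [0.205, -0.51, 0.205] pointing down, gripper open.
Joint ranges: [-3.03, 3.03], [-0.79, 2.21], [0.23, 2.52], [-1.04, 4.18], [0, 3.07], [-2.55, 2.55]. Speed limits (rad/s): [2.22, 2.22, 2.57, 3.14, 3.14, 3.14].

### API

Orientations are given as [roll, pitch, yaw] about the fixed x, y, z axes, in that order (R = Rz(yaw) Ry(pitch) Rx(roll)).
In Python, from station import ctrl gives the robot as it stands. The module is installed in compiled form; this text tells all that it offers.
- The arm moves only by the tool servo_tool, never from a script. Its argument "plan" is a list of rows, each a list of 7 numbers: the opening in per cent of the stroke, from 0 (shut) to 100 (fully open), then the shift along the tool's x, y, z in m, then the turn, a rotation vector about the tool's x, y, z in rad. A call has exactly 8 rows; each row shifts and turns the commanded pose from where the row before left it, along the tool's axes as they then stand; what a row does not reach is not made up. A row lasts 1/8 s, in which the tool goes at most 62.5 mm and 10.7 degrees, less where a joint would pass 70% of its speed; a pose out of reach is approached as far as the arm can. A call with a gripper value outside its range is refused whole. The fingers move at their own pace and stop on an object; "force" is the grip in N (left out, the last holds). Time passes only in rows, so rows that do not move let the fingers close, or fill a call up. It gives the time, the measured TCP pose, the force, the opening and the grip force at its end, in the units of the state.
- ctrl.get_obs(): the state, without advancing time (a new reading comes with each control period).
- ctrl.camera(name): name is "scene" or "top" or "wrist"; returns a dict with "pixels" (420x560x3 uint8, red, green, blue), "z_map" (420x560 float32, m along the optical axis (not along the pixel's ray), 0 where there is no reading), "mtx" (3x3 intrinsics, pixels), "dist" ([k1, k2, p1, p2, k3] as OpenCV has them; the pictures are not rectified), "pose" (4x4, takes a point from camera to world coordinates). Camera axes: x right, y up, looking along -z (the intrinsics and any distortion apply to the point x, -y, -z); pixel columns grow to the right and rows downward; lengths in m; the calibration is good to about 2 mm. A picture is of the moment at which its call begins.
- ctrl.hand_in(): hands the job in; it is judged then, once.
The state is a dict: "time_s": time; "qpos": joint angles; "joint_vel": joint speeds; "tau": joint torques, N m; "ee_pos": TCP position; "eef_rot": TCP orientation; "force": force on the tool from outside, world axes, zero at the start; "moment": the same for the moment, N m; "grip_width": finger opening in m; "grip_force": force on a finger pad.
Only numpy, scipy, OpenCV 4.12 (cv2) and the standard library are available. Lean on these libraries where they do the work, as an engineer would, in place of code of your own. Each camera call takes 0.05 s, during which the arm holds its last target. There are 200 camera calls.

### The job

Get the ragged stack of five plywood blanks ready for drilling together: tap their edges until all five lie flush with one another, hard up against the jig's back fence and the dark end stop. Slide the sliding stop along its track until it is snug against them, and leave them stacked flat like that. Leave the other things on the jig and bench where they are.

Things in the scene. Friction and masses are not known exactly. Their poses are not given: they have to be found in the camera images.
- jig: Stop-rail jig screwed to the bench, fixed. White board 260 mm deep (x) by 400 mm wide (y), 15 mm thick; origin under its centre, at bench level; x points away from the robot to the back fence, y left to the end stop, z up. A blank that is home, in the corner of fence and end stop, has its centre at jig x = +60, y = +80 mm and its edges parallel to the jig's.
- fence_face (a point): Top edge of the back fence's front face, mid-width: jig x = +100, y = 0, 50 mm above the bench. The fence is an aluminium T-track rail 24 mm thick (jig x +100 to +124), 35 mm tall above the board, along y over the board's whole width.
- end_stop_face (a point): Top edge of the end stop's inner face, at its middle: jig x = +65, y = +140 mm, 50 mm above the bench. The end stop is a fixed dark wooden block at the left, in front of the fence: jig x +30 to +100, y +140 to +170 mm, 35 mm tall above the board.
- stop (a joint): Slide of the sliding stop along the fence's track, in m: 0 with its pushing face at jig y = -160 mm, growing as it moves along jig +y (left) towards the end stop; 0.180 (face at y = +20 mm) is snug against blanks that are home. Travel 0 to 0.195. It drags with about 2 N and stays where it is left; nothing to lock.
- stop_face (a point): Middle of the sliding stop's pushing face, which looks to jig +y: jig x = +71, 33 mm above the bench. The stop block is dark wood in front of the fence, jig x +43 to +99, 18 mm thick, from 2 mm above the board up to an aluminium saddle (jig x +43 to +127, 34 mm along y, top 58 mm above the bench) that rides over the fence.
- stop_grip (a point): Centre of the top of the sliding stop's black grip, a block 22 mm (jig x) by 30 mm (jig y) and 25 mm tall that stands on the saddle over the fence: jig x = +112, 17 mm behind the pushing face (towards jig -y), top 83 mm and foot 58 mm above the bench.
- blank1: Plywood blank 1 of five alike, counted from the bottom of the stack: 80 mm (its x) by 120 mm (its y), 6 mm thick, 28 to 56 g; origin under its centre (so at home 15 mm above the bench). The five lie loosely in a ragged stack, 30 mm tall, on the jig's board, out of line by up to 3 cm and 15 degrees, short of the fence and of the end stop.
- blank2: Plywood blank 2 of five alike, counted from the bottom of the stack: 80 mm (its x) by 120 mm (its y), 6 mm thick, 28 to 56 g; origin under its centre (so at home 21 mm above the bench). The five lie loosely in a ragged stack, 30 mm tall, on the jig's board, out of line by up to 3 cm and 15 degrees, short of the fence and of the end stop.
- blank3: Plywood blank 3 of five alike, counted from the bottom of the stack: 80 mm (its x) by 120 mm (its y), 6 mm thick, 28 to 56 g; origin under its centre (so at home 27 mm above the bench). The five lie loosely in a ragged stack, 30 mm tall, on the jig's board, out of line by up to 3 cm and 15 degrees, short of the fence and of the end stop.
- blank4: Plywood blank 4 of five alike, counted from the bottom of the stack: 80 mm (its x) by 120 mm (its y), 6 mm thick, 28 to 56 g; origin under its centre (so at home 33 mm above the bench). The five lie loosely in a ragged stack, 30 mm tall, on the jig's board, out of line by up to 3 cm and 15 degrees, short of the fence and of the end stop.
- blank5: Plywood blank 5 of five alike, counted from the bottom of the stack: 80 mm (its x) by 120 mm (its y), 6 mm thick, 28 to 56 g; origin under its centre (so at home 39 mm above the bench). The five lie loosely in a ragged stack, 30 mm tall, on the jig's board, out of line by up to 3 cm and 15 degrees, short of the fence and of the end stop.
- tape_measure: yellow tape measure, 66 x 36 x 62 mm tall, standing on the jig's board in its front right corner; origin under its centre. To be left alone.
- screw_tin: open round steel tin with brass screws, 60 mm across, 36 mm tall, on the jig's board in its front left corner; origin under its centre. To be left alone.
- screwdriver: screwdriver, 210 mm long, black handle, lying on the bench to the left; origin near its middle. To be left alone.
- framing_square: flat L-shaped steel square, arms 200 and 166 mm long, 4 mm thick, lying on the bench to the right; origin under the middle of the long arm. To be left alone.
- glue_bottle: white glue bottle, 60 mm across, 170 mm tall, on the bench far left; origin under its centre. To be left alone.
- cordless_drill: cordless drill standing on its battery on the bench at the right, about 213 mm tall and 240 mm long; origin under the battery's centre. To be left alone.
- f_clamp: steel F-clamp, 330 mm long, lying on the bench beyond the jig; origin under the middle of its bar. To be left alone.
- mug: white mug, 82 mm across, 92 mm tall, on the bench at the left; origin under its centre. To be left alone.
Mind the look-alikes: they are no part of the job. Leave any orange look-alike of the blank4 alone.

How it is judged:
By the outcome, as a careful person would: the job done as asked, in the order asked, and still so for the second after the job is handed in, with the robot touching nothing.
It also fails if it takes over 70 s, if anything falls off the work surface, if the arm or the gripper's body presses on something with over 40 N, if the wrist force passes 120 N, or if a joint passes its speed limit or range.

## Working session

There is one attempt and no reset: what is moved stays moved. The work goes in short steps, Python scripts to look and compute and a tool call to move; the robot and the scene stay as the last step left them, time stands still between calls to the robot, and variables do not carry over. Pictures are saved under pics/ and viewed, at most 10 in all, crops included, and the job is handed in when it is done.

Besides the shell and the picture viewer there is one more tool, called after "Emit:" as a command line: name --pt "numbers of a row" for each row, then --argument value for the rest. servo_tool: Moves the arm, as the interface text tells. Its arguments: {"type":"object","properties":{"plan":{"type":"array","items":{"type":"array","items":{"type":"number"}}},"force":{"type":"number"}},"required":["plan"]}

```bash
mkdir -p pics; cat > h.py <<'E'
import numpy as np, cv2
from station import ctrl
def snap(name,fn=None):
    c=ctrl.camera(name)
    if fn: cv2.imwrite('pics/'+fn,c['pixels'][:,:,::-1])
    return c
def cloud(c):
    K,d,T=c['mtx'],np.array(c['dist']),c['pose']
    h,w=c['z_map'].shape
    uv=np.stack(np.meshgrid(np.arange(w),np.arange(h)),-1).reshape(-1,1,2).astype(float)
    n=cv2.undistortPoints(uv,K,d).reshape(h,w,2)
    z=c['z_map']
    P=np.stack([n[...,0]*z,-n[...,1]*z,-z],-1)
    return P@T[:3,:3].T+T[:3,3]
def ray(c,uv,zp):
    n=cv2.undistortPoints(np.array(uv,float).reshape(-1,1,2),c['mtx'],np.array(c['dist'])).reshape(-1,2)
    D=np.c_[n[:,0],-n[:,1],-np.ones(len(n))]@c['pose'][:3,:3].T
    o=c['pose'][:3,3]
    return o+D*((zp-o[2])/D[:,2])[:,None]
E
python3 - <<'E'
from h import *
for n in('top','scene'):
    c=snap(n,n+'1.png'); np.savez('/tmp/'+n,**c); print(n,c['pose'].round(3).tolist(),c['mtx'][0,0],c['dist'])
o=ctrl.get_obs();print(o)
E
```

```text
top [[-0.027, 0.986, -0.165, 0.268], [-1.0, -0.026, 0.011, 0.025], [0.007, 0.165, 0.986, 1.423], [0.0, 0.0, 0.0, 1.0]] 493.3307821669736 [-0.02946107  0.          0.          0.          0.        ]
scene [[0.401, -0.584, 0.705, 1.472], [0.916, 0.258, -0.308, -0.411], [-0.002, 0.769, 0.639, 0.938], [0.0, 0.0, 0.0, 1.0]] 382.8899185899976 [-0.08255909  0.          0.          0.          0.        ]
{'time_s': 0.1, 'qpos': array([-1.25562825e+00,  3.00408218e-01,  1.52151432e+00, -8.09986072e-06,
        1.32069677e+00, -6.65986072e-02]), 'joint_vel': array([ 6.52333158e-04, -3.02904650e-05, -1.15011184e-03,  3.18560609e-04,
        8.88720139e-04,  1.56919213e-03]), 'tau': array([ 2.64451621e-03, -5.32639396e+01, -3.53283012e+01,  7.09821051e-02,
        2.35096214e-02, -3.46188222e-05]), 'ee_pos': array([ 0.20483182, -0.51018359,  0.20494906]), 'eef_rot': array([-3.14056775e+00, -6.04949617e-05,  3.81768664e-01]), 'force': array([-0.32532135, -0.57292546, -0.59656827]), 'moment': array([ 0.04935422, -0.05381866, -0.01527105]), 'grip_force': 0.0, 'grip_width': 0.09419270637359789}
```

View pics/top1.png

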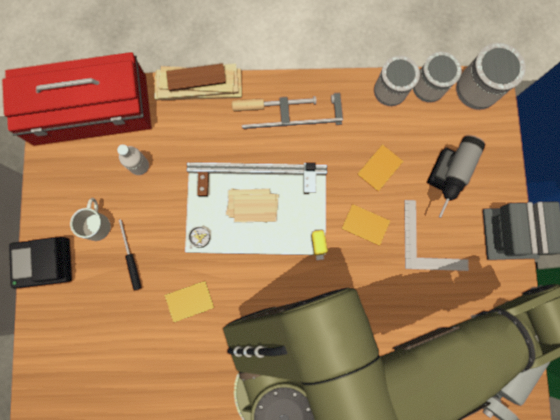

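View pics/scene1.png

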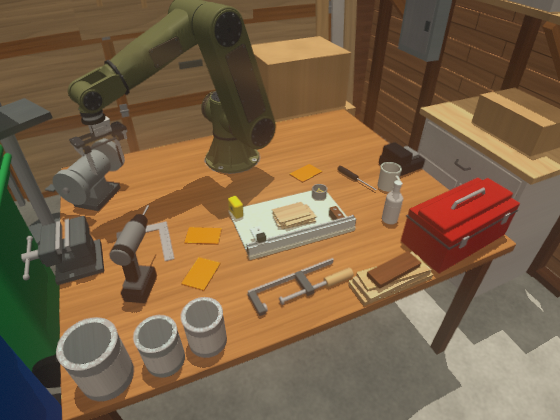

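The top view shows the stack at (252,205), end stop (203,184), sliding stop (310,180) with its black grip (310,168), tin (200,237) and tape (320,243). The stack is the only candidate on the jig. The orange/yellow sheets at (380,167), (366,224) and (189,301) are look-alikes on the bench.

```bash
python3 - <<'E'
from h import *
c=dict(np.load('/tmp/top.npz')); P=cloud(c)
im=c['pixels']; hsv=cv2.cvtColor(im,cv2.COLOR_RGB2HSV)
Z=P[...,2]
roi=np.zeros(Z.shape,bool); roi[155:262,180:335]=1
print('board z',np.median(Z[215:245,222:240]),np.median(Z[240:250,250:300]),'bench',np.median(Z[270:280,230:260]))
m=roi&(hsv[...,1]<60)&(hsv[...,2]>150)&(abs(Z-.015)<.008)
n,lab,st,_=cv2.connectedComponentsWithStats(m.astype(np.uint8)); k=1+st[1:,4].argmax()
pts=np.argwhere(lab==k)[:,::-1].astype(float)
W=ray(c,pts,.015)[:,:2]
r=cv2.minAreaRect((W*1000).astype(np.float32)); print('board',r,cv2.boxPoints(r))
# fence: 0.05 high
m=roi&(Z>.042)&(Z<.056); m[178:]=0
W=P[m]; f=np.polyfit(W[:,1],W[:,0],1); print('fence',f,W[:,:2].min(0),W[:,:2].max(0),np.median(W[:,2]))
m=roi&(Z>.07)&(Z<.1)&(np.arange(420)[:,None]<200); print('grip',m.sum(),P[m].mean(0),P[m].min(0),P[m].max(0), np.argwhere(m).mean(0))
m=roi&(Z>.035)&(hsv[...,2]<130)&(np.arange(560)<215)&(np.arange(420)[:,None]<200); m[:170]=0
print('end',m.sum(),np.percentile(P[m],[3,50,97],axis=0))
m=roi&(Z>.019)&(Z<.055);m[:180]=0;m[:,:215]=0;m[:,300:]=0
print('stack',m.sum(),np.percentile(P[m],[1,50,99],axis=0))
cv2.imwrite('pics/crop.png',cv2.resize(im[155:262,180:335,::-1],None,fx=5,fy=5,interpolation=cv2.INTER_CUBIC))
E
```

```text
board z 0.01594508206625378 0.015662443802803794 bench 0.00047940904890830804
board ((497.36041259765625, 58.24888610839844), (398.55767822265625, 233.5791015625), 87.47900390625) [[ 371.91852 -135.70004]
 [ 605.27155 -145.97415]
 [ 622.8023   252.19781]
 [ 389.44928  262.47192]]
fence [0.03503365 0.61960706] [ 0.59020833 -0.14581742] [0.64252121 0.25314533] 0.05037172980810456
grip 93 [ 0.61614843 -0.0965919   0.0823925 ] [ 0.60488934 -0.11145868  0.07056221] [ 0.62830172 -0.08261573  0.0912042 ] [165.84946237 309.88172043]
end 37 [[0.54818712 0.18289729 0.03513328]
 [0.57351087 0.19715052 0.04376475]
 [0.6173485  0.21939728 0.05301585]]
stack 2179 [[ 0.38605506 -0.05950438  0.01908204]
 [ 0.50909752  0.0652526   0.0423721 ]
 [ 0.58698686  0.16788825  0.05118085]]
```

View pics/crop.png

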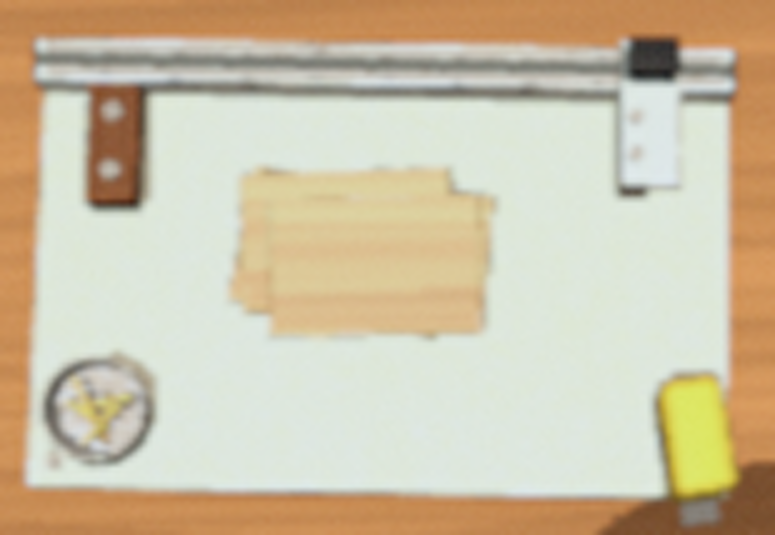

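Emit:
servo_tool --pt "30 0.048 -0.034 0 0 0 0" --pt "30 0.048 -0.034 0 0 0 0" --pt "30 0.048 -0.034 0 0 0 0" --pt "30 0.048 -0.034 0 0 0 0" --pt "30 0.048 -0.034 0 0 0 0" --pt "30 0.048 -0.034 0 0 0 0" --pt "30 0.048 -0.034 0 0 0 0" --pt "30 0 0 0 0 0 -0.15" --force 20

```text
time_s: 1.1
ee_pos: [0.4293, -0.1613, 0.2052]
eef_rot: [-3.141, 0.0, 0.538]
force: [-0.3, -0.6, -0.4]
grip_width: 0.0282
grip_force: 0.0
```

```bash
cat >> h.py <<'E'
from scipy.spatial.transform import Rotation as R
YAW=-0.040; O=np.array([.5106,.0583])
def delta(jx,jy,z,yaw=None):
    """remaining shift in present tool axes to jig point; turn needed about tool z"""
    o=ctrl.get_obs(); M=R.from_euler('xyz',o['eef_rot']).as_matrix()
    c,s=np.cos(YAW),np.sin(YAW)
    t=np.r_[O+np.array([[c,-s],[s,c]])@[jx,jy],z]
    p=o['ee_pos']; j=np.array([[c,s],[-s,c]])@(p[:2]-O)
    print('t',o['time_s'],'jig now',j.round(4),'z',p[2].round(4),'rot',o['eef_rot'].round(4),'F',o['force'].round(1),'w',round(o['grip_width'],4))
    print('shift',(M.T@(t-p)).round(4),'turn',None if yaw is None else round(o['eef_rot'][2]-(yaw+YAW),4))
E
python3 -c "
from h import *
delta(.01,-.09,.1,np.pi/2)"
```

```text
t 1.1 jig now [-0.0724 -0.2227] z 0.2052 rot [-3.141   0.      0.5377] F [-0.3 -0.6 -0.4] w 0.0282
shift [ 0.1415 -0.0661  0.1052] turn -0.9931
```

Emit:
servo_tool --pt "30 0.047 -0.022 0.02 0 0 0" --pt "30 0.047 -0.022 0.02 0 0 0" --pt "30 0.047 -0.022 0.02 0 0 0" --pt "30 0 0 0.02 0 0 -0.18" --pt "30 0 0 0.0 0 0 -0.18" --pt "30 0 0 0.0 0 0 -0.18" --pt "30 0 0 0 0 0 -0.18" --pt "30 0 0 0 0 0 -0.18"

```text
time_s: 2.1
ee_pos: [0.5159, -0.0359, 0.1251]
eef_rot: [-3.141, -0.0, 1.438]
force: [-0.9, -0.5, 0.5]
grip_width: 0.0279
grip_force: 0.0
```

```bash
python3 - <<'E'
from h import *
delta(.01,-.09,.018,np.pi/2)
c=snap('wrist','w1.png'); t=snap('top'); np.savez('/tmp/w1',**c)
P=cloud(c); P2=cloud(t)
cc,s=np.cos(YAW),np.sin(YAW)
J=(P2[...,:2]-O)@np.array([[cc,-s],[s,cc]])
cv2.imwrite('pics/t2.png',cv2.resize(t['pixels'][155:262,180:335,::-1],None,fx=4,fy=4))
for nm,Q in(('wrist',P),('top',P2)):
    J=(Q[...,:2]-O)@np.array([[cc,-s],[s,cc]]); z=Q[...,2]
    m=(z>.043)&(z<.056)&(J[...,0]>.09)&(J[...,0]<.135)&(J[...,1]>-.1)&(J[...,1]<.19)
    print(nm,'fence',m.sum(), np.percentile(J[m],[2,98],axis=0).round(4).tolist() if m.any() else '', np.polyfit(J[m][:,1],J[m][:,0],1) if m.sum()>20 else '')
    m=(z>.043)&(z<.048)&(abs(J[...,0])<.09)&(abs(J[...,1]-.03)<.11)
    if m.sum()>20: print('top blank',m.sum(),cv2.minAreaRect((J[m]*1000).astype(np.float32)))
E
```

```text
t 2.1 jig now [ 0.0091 -0.0939] z 0.1251 rot [-3.1409 -0.      1.4377] F [-0.9 -0.5  0.5] w 0.0279
shift [0.004  0.0006 0.1071] turn -0.0931
wrist fence 7204 [[0.1007, -0.0961], [0.1243, 0.0564]] [0.00074409 0.11170923]
top blank 16930 ((-3.2704734802246094, 2.3992958068847656), (80.37405395507812, 120.24681854248047), 1.6623438596725464)
top fence 671 [[0.0948, -0.0245], [0.125, 0.1848]] [-0.00914811  0.11244989]
top blank 546 ((3.226825714111328, 27.626157760620117), (95.46920013427734, 102.2739028930664), 1.1634411811828613)
```

View pics/w1.png

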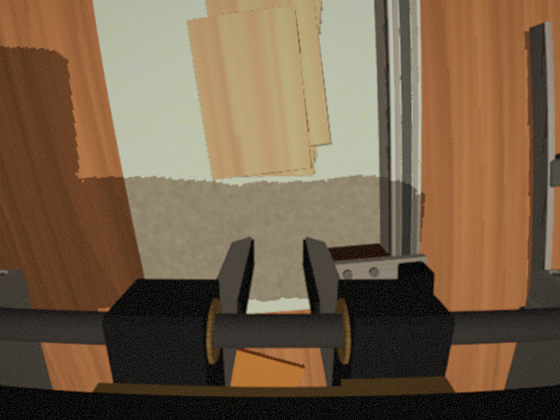

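Emit:
servo_tool --pt "30 0 0 0.05 0 0 -0.093" --pt "30 0 0 0.05 0 0 0" --pt "30 0 0 0.007 0 0 0" --pt "30 0 0 0 0 0 0" --pt "30 0.012 0 0 0 0 0" --pt "30 0.012 0 0 0 0 0" --pt "30 0.01 0 0 0 0 0" --pt "30 0.01 0 0 0 0 0"

```text
time_s: 3.2
ee_pos: [0.5183, 0.0088, 0.0188]
eef_rot: [3.141, 0.0, 1.525]
force: [0.2, -2.2, 0.5]
grip_width: 0.0279
grip_force: 0.8
```

```bash
python3 -c "
from h import *
delta(.01,.0,.018,np.pi/2)"
```

```text
t 3.2 jig now [ 0.0097 -0.0492] z 0.0188 rot [3.1411e+00 1.0000e-04 1.5251e+00] F [ 0.2 -2.2  0.5] w 0.0279
shift [0.0492 0.     0.0008] turn -0.0057
```

Emit:
servo_tool --pt "30 0.0065 0 0.0008 0 0 -0.005" --pt "30 0.0065 0 0 0 0 0" --pt "30 0.0065 0 0 0 0 0" --pt "30 0.0065 0 0 0 0 0" --pt "30 0.0065 0 0 0 0 0" --pt "30 0.0065 0 0 0 0 0" --pt "30 0.0065 0 0 0 0 0" --pt "30 0.0065 0 0 0 0 0"

```text
time_s: 4.2
ee_pos: [0.5203, 0.0603, 0.0176]
eef_rot: [-3.141, 0.0, 1.53]
force: [0.0, -2.4, -0.3]
grip_width: 0.0282
grip_force: 1.1
```

```bash
python3 - <<'E'
from h import *
delta(.01,.0,.018,np.pi/2)
t=snap('top')
cv2.imwrite('pics/t2.png',cv2.resize(t['pixels'][145:305,170:345,::-1],None,fx=3.4,fy=3.4,interpolation=cv2.INTER_CUBIC))
c=snap('wrist')
cv2.imwrite('pics/w2.png',np.hstack([cv2.resize(c['pixels'],(450,338))[:,:,::-1],cv2.resize(t['pixels'][155:262,180:335,::-1],(350,338))]))
E
```

```text
t 4.2 jig now [0.0096 0.0024] z 0.0176 rot [-3.1414e+00  1.0000e-04  1.5298e+00] F [ 0.  -2.4 -0.3] w 0.0282
shift [-0.0024  0.0004 -0.0004] turn -0.001
```

View pics/w2.png

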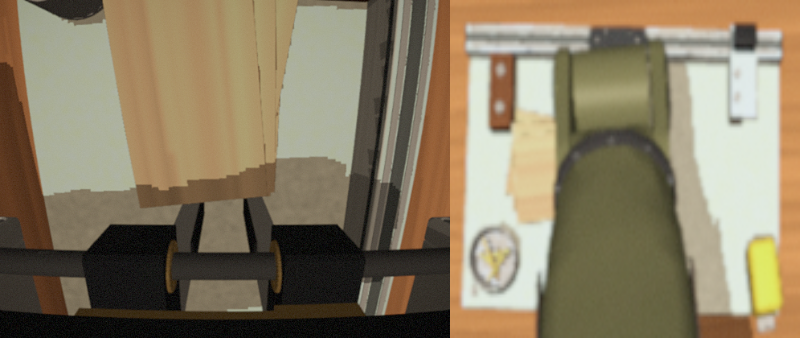

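Emit:
servo_tool --pt "30 -0.015 0 0 0 0 0" --pt "30 0 0 -0.06 0 0 0" --pt "64 0 0 0 0 0 0.183" --pt "64 0 0 0 0 0 0.183" --pt "64 0 0 0 0 0 0.183" --pt "64 0 0 0 0 0 0.183" --pt "64 0 0 0 0 0 0.183" --pt "64 0 0 0 0 0 0.183"

```text
time_s: 5.3
ee_pos: [0.5196, 0.0439, 0.0777]
eef_rot: [-3.142, -0.0, 0.425]
force: [0.8, 1.3, 0.3]
grip_width: 0.0601
grip_force: 0.0
```

```bash
python3 -c "
from h import *
delta(-.065,.07,.018,0)"
```

```text
t 5.3 jig now [ 0.0096 -0.014 ] z 0.0777 rot [-3.1415e+00 -1.0000e-04  4.2500e-01] F [0.8 1.3 0.3] w 0.0601
shift [-0.029  -0.1085  0.0597] turn 0.465
```

Emit:
servo_tool --pt "64 -0.0145 -0.054 0 0 0 0" --pt "64 -0.0145 -0.054 0 0 0 0" --pt "64 0 0 0 0 0 0.155" --pt "64 0 0 0 0 0 0.155" --pt "64 0 0 0 0 0 0.155" --pt "64 0 0 0.03 0 0 0" --pt "64 0 0 0.03 0 0 0" --pt "64 0 0 0 0 0 0"

```text
time_s: 6.3
ee_pos: [0.4483, 0.13, 0.0168]
eef_rot: [3.142, 0.001, -0.034]
force: [-0.7, 0.0, -0.5]
grip_width: 0.0598
grip_force: 0.0
```

```bash
python3 -c "
from h import *
delta(.012,.07,.018,0)"
```

```text
t 6.3 jig now [-0.0652  0.0692] z 0.0168 rot [ 3.1415e+00  6.0000e-04 -3.4000e-02] F [-0.7  0.  -0.5] w 0.0598
shift [ 0.0772 -0.0004 -0.0012] turn 0.006
```

Emit:
servo_tool --pt "64 0.009 0 -0.001 0 0 0.005" --pt "64 0.009 0 0 0 0 0" --pt "64 0.009 0 0 0 0 0" --pt "64 0.009 0 0 0 0 0" --pt "64 0.009 0 0 0 0 0" --pt "64 0.009 0 0 0 0 0" --pt "64 0.009 0 0 0 0 0" --pt "64 0.006 0 0 0 0 0"

```text
time_s: 7.3
ee_pos: [0.5177, 0.1283, 0.0186]
eef_rot: [-3.142, -0.0, -0.038]
force: [-2.5, -0.5, 1.4]
grip_width: 0.0601
grip_force: 1.0
```

```bash
python3 -c "
from h import *
delta(.012,.07,.018,0)"
```

```text
t 7.3 jig now [0.0043 0.0702] z 0.0186 rot [-3.1416 -0.     -0.0382] F [-2.5 -0.5  1.4] w 0.0601
shift [0.0077 0.0002 0.0006] turn 0.0018
```

Now the last 8 mm, slowly, watching the force.

Emit:
servo_tool --pt "64 0.002 0 0 0 0 0.002" --pt "64 0.002 0 0 0 0 0" --pt "64 0.001 0 0 0 0 0" --pt "64 0.001 0 0 0 0 0" --pt "64 0.001 0 0 0 0 0" --pt "64 0.0005 0 0 0 0 0" --pt "64 0.0005 0 0 0 0 0" --pt "64 0 0 0 0 0 0"

```text
time_s: 8.3
ee_pos: [0.5253, 0.128, 0.0187]
eef_rot: [-3.142, -0.0, -0.04]
force: [-0.5, 0.5, 0.4]
grip_width: 0.0604
grip_force: 0.4
```

```bash
python3 - <<'E'
from h import *
delta(.012,.07,.018,0)
c=snap('wrist','w3.png')
E
```

```text
t 8.3 jig now [0.0119 0.0702] z 0.0187 rot [-3.1415e+00 -4.0000e-04 -4.0200e-02] F [-0.5  0.5  0.4] w 0.0604
shift [0.0001 0.0002 0.0007] turn -0.0002
```

View pics/w3.png

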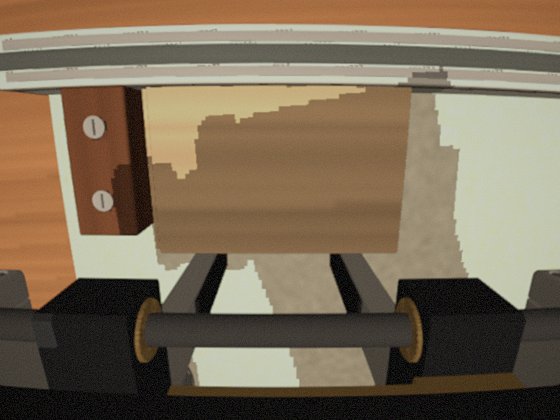

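The stack (150–410, 85–250) now lies as one block by the fence, with a few mm left to the end stop at column 150. Next I press to the fence by force.

Emit:
servo_tool --pt "64 0.0005 0 0 0 0 0" --pt "64 0.0005 0 0 0 0 0" --pt "64 0.0005 0 0 0 0 0" --pt "64 0.0003 0 0 0 0 0" --pt "64 0 0 0 0 0 0" --pt "64 0 0 0 0 0 0" --pt "64 0 0 0 0 0 0" --pt "64 0 0 0 0 0 0"

```text
time_s: 9.35
ee_pos: [0.5255, 0.128, 0.0186]
eef_rot: [3.141, 0.003, -0.04]
force: [-13.1, 0.6, 9.5]
grip_width: 0.06
grip_force: 6.5
```

Emit:
servo_tool --pt "64 -0.014 0 0 0 0 0" --pt "64 0 0 -0.06 0 0 0" --pt "30 0 0.05 0 0 0 0" --pt "30 0.03 0.05 0 0 0 0" --pt "30 0.031 0 0 0 0 -0.18" --pt "30 0 0 0 0 0 -0.185" --pt "30 0 0 0 0 0 -0.185" --pt "30 0 0 0 0 0 -0.185"

```text
time_s: 10.35
ee_pos: [0.5702, 0.026, 0.0787]
eef_rot: [3.141, -0.001, 0.701]
force: [0.6, 0.1, -0.3]
grip_width: 0.0279
grip_force: 0.0
```

Emit:
servo_tool --pt "30 0 0 0 0 0 -0.185" --pt "30 0 0 0 0 0 -0.185" --pt "30 0 0 0 0 0 -0.185" --pt "30 0 0 0 0 0 -0.185" --pt "30 0 0 0 0 0 -0.095" --pt "30 0 0 0 0 0 0" --pt "30 0 0 0 0 0 0" --pt "30 0 0 0 0 0 0"

```text
time_s: 11.35
ee_pos: [0.5699, 0.0261, 0.0787]
eef_rot: [3.141, 0.0, 1.529]
force: [0.6, 0.3, -0.0]
grip_width: 0.0281
grip_force: 0.0
```

```bash
python3 -c "
from h import *
delta(.06,-.02,.018,np.pi/2)"
```

```text
t 11.35 jig now [ 0.0605 -0.0298] z 0.0787 rot [3.1415 0.     1.5285] F [ 0.6  0.3 -0. ] w 0.0281
shift [ 0.0098 -0.0006  0.0607] turn -0.0023
```

Emit:
servo_tool --pt "30 0 0 0.03 0 0 -0.002" --pt "30 0 0 0.03 0 0 0" --pt "30 0.012 0 0 0 0 0" --pt "30 0.012 0 0 0 0 0" --pt "30 0.005 0 0 0 0 0" --pt "30 0.004 0 0 0 0 0" --pt "30 0.004 0 0 0 0 0" --pt "30 0.003 0 0 0 0 0"

```text
time_s: 12.35
ee_pos: [0.5715, 0.0647, 0.019]
eef_rot: [3.141, 0.002, 1.532]
force: [-3.2, -26.7, 5.3]
grip_width: 0.0276
grip_force: 13.5
```

```bash
python3 -c "
from h import *
delta(.06,.012,.018,np.pi/2)"
```

```text
t 12.35 jig now [0.0606 0.0088] z 0.019 rot [3.1414e+00 2.5000e-03 1.5319e+00] F [ -3.2 -26.7   5.3] w 0.0276
shift [ 0.0032 -0.0006  0.001 ] turn 0.0011
```

Emit:
servo_tool --pt "30 -0.002 0 0 0 0 0" --pt "30 -0.03 0 0 0 0 0" --pt "30 0 0 -0.06 0 0 0" --pt "30 -0.04 0 -0.06 0 0 0" --pt "30 0 0 0 0 0 0" --pt "30 0 0 0 0 0 0" --pt "30 0 0 0 0 0 0" --pt "30 0 0 0 0 0 0"

```text
time_s: 13.35
ee_pos: [0.5684, -0.0, 0.1296]
eef_rot: [-3.14, -0.0, 1.532]
force: [0.3, -0.5, -0.1]
grip_width: 0.0282
grip_force: 0.0
```

```bash
cat >> h.py <<'E'
def look(fn):
    c=snap('wrist',fn); Q=cloud(c); z=Q[...,2]; cc,s=np.cos(YAW),np.sin(YAW)
    J=(Q[...,:2]-O)@np.array([[cc,-s],[s,cc]])*1000
    def p(n,m): print(n,m.sum(),np.percentile(np.c_[J[m],z[m]*1000],[1,50,99],axis=0).round(1).tolist() if m.sum()>20 else '')
    hsv=cv2.cvtColor(c['pixels'],cv2.COLOR_RGB2HSV)
    p('fence',(z>.046)&(z<.054)&(abs(J[...,0]-112)<16)&(J[...,1]<190))
    p('end',(z>.047)&(z<.054)&(J[...,0]>25)&(J[...,0]<96)&(J[...,1]>125)&(J[...,1]<180))
    m=(z>.042)&(z<.0475)&(J[...,0]>0)&(J[...,0]<99)&(J[...,1]>5)&(J[...,1]<139); p('top blank',m)
    if m.sum()>50: print(cv2.minAreaRect(J[m].astype(np.float32)))
    p('lower ledges',(z>.018)&(z<.042)&(J[...,0]>5)&(J[...,0]<97)&(J[...,1]>5)&(J[...,1]<137))
    p('grip',(z>.079)&(z<.087)&(J[...,0]>85)&(J[...,0]<140)&(J[...,1]<20))
E
python3 -c "
from h import *
look('w4.png')
delta(.06,.012,.018,np.pi/2)"
```

```text
fence 8544 [[100.5, -106.8, 46.4], [112.8, 14.7, 50.4], [124.9, 104.7, 52.1]]
end 0 
top blank 12812 [[21.1, 19.0, 43.4], [59.6, 64.8, 45.1], [98.2, 107.0, 46.8]]
((59.399417877197266, 63.14118194580078), (89.78863525390625, 79.1943359375), 89.99585723876953)
lower ledges 1 
grip 0 
t 13.4 jig now [ 0.0602 -0.056 ] z 0.1298 rot [-3.1402e+00 -1.0000e-04  1.5323e+00] F [ 0.3 -0.   0. ] w 0.0276
shift [0.068  0.     0.1118] turn 0.0015
```

View pics/w4.png

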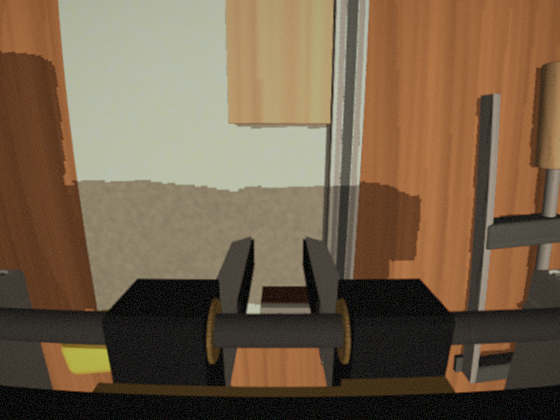

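Stack edge at row ~123 is square to the fence (jig x 21–98, one clean edge at y≈18). Now the sliding stop.

Emit:
servo_tool --pt "0 -0.04 0.013 0 0 0 0" --pt "0 -0.04 0.013 0 0 0 0" --pt "0 -0.04 0.013 0 0 0 0" --pt "0 -0.04 0.013 0 0 0 0" --pt "0 0 0 0 0 0 0" --pt "0 0 0 0 0 0 0" --pt "0 0 0 0 0 0 0" --pt "0 0 0 0 0 0 0"

```text
time_s: 14.4
ee_pos: [0.6146, -0.1616, 0.1308]
eef_rot: [3.141, -0.0, 1.533]
force: [0.0, 0.8, 0.6]
grip_width: 0.0006
grip_force: 0.0
```

```bash
python3 -c "
from h import *
look('w5.png')
delta(.112,-.19,.067,np.pi/2)"
```

```text
fence 4859 [[101.0, -200.7, 47.3], [112.9, -105.4, 50.4], [124.6, -54.4, 52.2]]
end 0 
top blank 0 
lower ledges 0 
grip 1334 [[102.7, -166.9, 79.9], [113.0, -152.3, 82.9], [123.4, -138.3, 84.6]]
t 14.45 jig now [ 0.1127 -0.2157] z 0.1308 rot [3.1414 0.     1.5326] F [-0.  -0.9  0.8] w 0.0008
shift [ 0.0257 -0.0006  0.0638] turn 0.0018
```

View pics/w5.png

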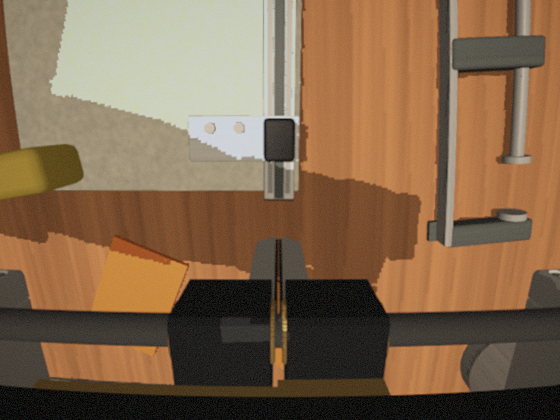

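Emit:
servo_tool --pt "0 0 0 0.032 0 0 0" --pt "0 0 0 0.032 0 0 0" --pt "0 0.03 0 0 0 0 0" --pt "0 0.005 0 0 0 0 0" --pt "0 0.008 0 0 0 0 0" --pt "0 0.01 0 0 0 0 0" --pt "0 0.012 0 0 0 0 0" --pt "0 0.012 0 0 0 0 0"

```text
time_s: 15.45
ee_pos: [0.6178, -0.0849, 0.067]
eef_rot: [3.141, 0.0, 1.532]
force: [1.2, -2.8, 1.1]
grip_width: 0.0005
grip_force: 1.3
```

Emit:
servo_tool --pt "0 0.012 0 0 0 0 0" --pt "0 0.012 0 0 0 0 0" --pt "0 0.012 0 0 0 0 0" --pt "0 0.012 0 0 0 0 0" --pt "0 0.012 0 0 0 0 0" --pt "0 0.012 0 0 0 0 0" --pt "0 0.01 0 0 0 0 0" --pt "0 0.006 0 0 0 0 0"

```text
time_s: 16.45
ee_pos: [0.6209, 0.0032, 0.0666]
eef_rot: [-3.141, -0.0, 1.532]
force: [2.0, -2.2, 0.9]
grip_width: 0.0008
grip_force: 1.1
```

```bash
python3 -c "
from h import *
delta(.112,-.0214,.067,np.pi/2)"
```

```text
t 16.45 jig now [ 0.1124 -0.0507] z 0.0666 rot [-3.1414 -0.      1.5322] F [ 2.  -2.2  0.9] w 0.0008
shift [ 0.0293 -0.0004 -0.0004] turn 0.0014
```

Emit:
servo_tool --pt "0 0.007 0 0 0 0 0" --pt "0 0.006 0 0 0 0 0" --pt "0 0.005 0 0 0 0 0" --pt "0 0.003 0 0 0 0 0" --pt "0 0.002 0 0 0 0 0" --pt "0 0.001 0 0 0 0 0" --pt "0 0.001 0 0 0 0 0" --pt "0 0.001 0 0 0 0 0"

```text
time_s: 17.45
ee_pos: [0.6219, 0.0284, 0.0666]
eef_rot: [-3.142, 0.0, 1.532]
force: [1.4, -2.8, 0.1]
grip_width: 0.0006
grip_force: 1.2
```

Emit:
servo_tool --pt "0 0.0005 0 0 0 0 0" --pt "0 0.0005 0 0 0 0 0" --pt "0 0.0005 0 0 0 0 0" --pt "0 0.0005 0 0 0 0 0" --pt "0 0.0005 0 0 0 0 0" --pt "0 0 0 0 0 0 0" --pt "0 0 0 0 0 0 0" --pt "0 0 0 0 0 0 0"

```text
time_s: 18.45
ee_pos: [0.622, 0.0303, 0.0666]
eef_rot: [-3.141, 0.001, 1.532]
force: [-0.5, -6.8, -1.0]
grip_width: 0.0006
grip_force: 3.3
```

```bash
python3 -c "
from h import *
delta(.112,-.0214,.067,np.pi/2)"
```

```text
t 18.45 jig now [ 0.1125 -0.0235] z 0.0666 rot [-3.1415e+00  8.0000e-04  1.5316e+00] F [-0.5 -6.8 -1. ] w 0.0006
shift [ 0.0021 -0.0004 -0.0004] turn 0.0008
```

Emit:
servo_tool --pt "0 0.0005 0 0 0 0 0" --pt "0 0.0005 0 0 0 0 0" --pt "0 0 0 0 0 0 0" --pt "0 0 0 0 0 0 0" --pt "0 0 0 0 0 0 0" --pt "0 0 0 0 0 0 0" --pt "0 0 0 0 0 0 0" --pt "0 0 0 0 0 0 0"

```text
time_s: 19.45
ee_pos: [0.622, 0.0305, 0.0667]
eef_rot: [-3.141, 0.002, 1.531]
force: [0.0, -12.5, -0.1]
grip_width: 0.0005
grip_force: 6.1
```

Emit:
servo_tool --pt "0 -0.02 0 0 0 0 0" --pt "0 0 0 -0.06 0 0 0" --pt "0 0 -0.04 -0.04 0 0 0" --pt "0 0 -0.01 -0.05 0 0 0" --pt "0 0.04 0 0 0 0 0" --pt "0 0 0 0 0 0 0" --pt "0 0 0 0 0 0 0" --pt "0 0 0 0 0 0 0"

```text
time_s: 20.45
ee_pos: [0.5728, 0.053, 0.2162]
eef_rot: [-3.141, -0.0, 1.531]
force: [-0.5, 0.3, 0.4]
grip_width: 0.0003
grip_force: 0.0
```

```bash
python3 -c "
from h import *
delta(.06,0,.2,np.pi/2)
look('w6.png')
im=cv2.imread('pics/w6.png'); cv2.imwrite('pics/w6c.png',cv2.resize(im[:260,120:440],None,fx=2.3,fy=2.3))"
```

```text
t 20.45 jig now [ 0.0624 -0.0028] z 0.2162 rot [-3.1407 -0.      1.531 ] F [-0.5  0.3  0.4] w 0.0003
shift [ 0.0028 -0.0024  0.0162] turn 0.0002
fence 5972 [[97.2, -98.5, 46.6], [112.3, 83.2, 50.3], [125.0, 187.2, 52.2]]
end 2124 [[32.4, 138.4, 47.5], [63.9, 153.1, 50.1], [95.2, 167.8, 52.1]]
top blank 8994 [[20.7, 19.8, 43.3], [59.8, 82.2, 45.2], [98.2, 138.0, 47.0]]
((59.406898498535156, 78.80945587158203), (79.24942016601562, 120.40921020507812), 0.12843041121959686)
lower ledges 0 
grip 636 [[102.5, -11.8, 79.7], [112.7, 3.2, 82.8], [123.5, 16.8, 84.7]]
```

View pics/w6c.png

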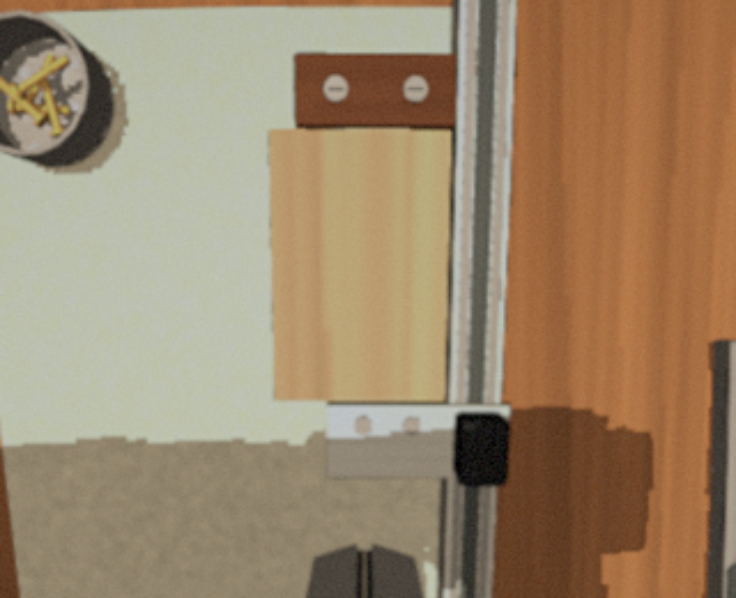

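The blanks (270–450, 128–400 in the crop) sit against the end stop, fence and stop. I'll give the front edges one last press to the fence, in case the y tap drew any blank off it.

Emit:
servo_tool --pt "64 0.04 -0.04 0.03 0 0 0" --pt "64 0.043 -0.042 0.01 0 0 0" --pt "64 0 0 0.02 0 0 0.185" --pt "64 0 0 0.02 0 0 0.185" --pt "64 0 0 0.02 0 0 0.185" --pt "64 0 0 0.02 0 0 0.185" --pt "64 0 0 0 0 0 0.185" --pt "64 0 0 0 0 0 0.185"

```text
time_s: 21.5
ee_pos: [0.4951, 0.1385, 0.097]
eef_rot: [-3.141, 0.001, 0.415]
force: [-0.9, -0.5, -0.2]
grip_width: 0.0601
grip_force: 0.0
```

Emit:
servo_tool --pt "64 0 0 0 0 0 0.185" --pt "64 0 0 0 0 0 0.185" --pt "64 0 0 0 0 0 0.091" --pt "64 0 0 0 0 0 0" --pt "64 0 0 0 0 0 0" --pt "64 0 0 0 0 0 0" --pt "64 0 0 0 0 0 0" --pt "64 0 0 0 0 0 0"

```text
time_s: 22.5
ee_pos: [0.4951, 0.139, 0.0974]
eef_rot: [-3.142, -0.0, -0.039]
force: [0.8, 0.3, -0.0]
grip_width: 0.0603
grip_force: 0.0
```

```bash
python3 -c "
from h import *
delta(-.015,.08,.0185,0)"
```

```text
t 22.5 jig now [-0.0187  0.08  ] z 0.0974 rot [-3.1416 -0.     -0.0389] F [ 0.8  0.3 -0. ] w 0.0603
shift [0.0037 0.     0.0789] turn 0.0011
```

Emit:
servo_tool --pt "64 0 0 0.04 0 0 0.001" --pt "64 0 0 0.039 0 0 0" --pt "64 0.012 0 0 0 0 0" --pt "64 0.01 0 0 0 0 0" --pt "64 0.005 0 0 0 0 0" --pt "64 0.002 0 0 0 0 0" --pt "64 0.001 0 0 0 0 0" --pt "64 0.001 0 0 0 0 0"

```text
time_s: 23.5
ee_pos: [0.5257, 0.1377, 0.0184]
eef_rot: [3.141, 0.001, -0.04]
force: [-3.3, 0.2, 2.6]
grip_width: 0.06
grip_force: 1.4
```

Emit:
servo_tool --pt "64 0.0005 0 0 0 0 0" --pt "64 0.0005 0 0 0 0 0" --pt "64 0.0005 0 0 0 0 0" --pt "64 0 0 0 0 0 0" --pt "64 0 0 0 0 0 0" --pt "64 0 0 0 0 0 0" --pt "64 0 0 0 0 0 0" --pt "64 0 0 0 0 0 0"

```text
time_s: 24.5
ee_pos: [0.526, 0.1377, 0.0183]
eef_rot: [3.141, 0.004, -0.04]
force: [-13.3, -0.5, 8.8]
grip_width: 0.0602
grip_force: 6.6
```

Emit:
servo_tool --pt "64 -0.002 0 0 0 0 0" --pt "64 -0.04 0 0 0 0 0" --pt "64 0 0 -0.05 0 0 0" --pt "64 0 0 -0.06 0 0 0" --pt "64 0 0 -0.05 0 0 0" --pt "64 0 0 0 0 0 0" --pt "64 0 0 0 0 0 0" --pt "64 0 0 0 0 0 0"

```text
time_s: 25.5
ee_pos: [0.4851, 0.1393, 0.1769]
eef_rot: [3.141, 0.002, -0.04]
force: [-0.9, 0.3, -0.3]
grip_width: 0.0601
grip_force: 0.0
```

```bash
python3 -c "
from h import *
delta(.06,0,.2,0)
look('w7.png')
im=cv2.imread('pics/w7.png'); cv2.imwrite('pics/w7c.png',cv2.resize(im[:260,100:460],None,fx=2.2,fy=2.2))"
```

```text
t 25.5 jig now [-0.0287  0.0799] z 0.1769 rot [ 3.1411e+00  2.2000e-03 -4.0200e-02] F [-0.9  0.3 -0.3] w 0.0601
shift [ 0.0886  0.0799 -0.0232] turn -0.0002
fence 10979 [[97.6, -176.9, 46.4], [112.2, 36.9, 50.4], [124.9, 186.6, 52.3]]
end 2436 [[31.8, 138.5, 47.8], [64.7, 153.0, 50.1], [95.4, 167.9, 52.0]]
top blank 11501 [[22.0, 19.4, 43.5], [61.2, 78.4, 45.1], [98.2, 137.8, 46.9]]
((59.92777633666992, 78.3812255859375), (78.00623321533203, 121.2047119140625), 0.021204816177487373)
lower ledges 6 
grip 1100 [[102.3, -12.4, 79.6], [112.6, 2.3, 82.9], [123.4, 16.4, 84.8]]
```

View pics/w7c.png

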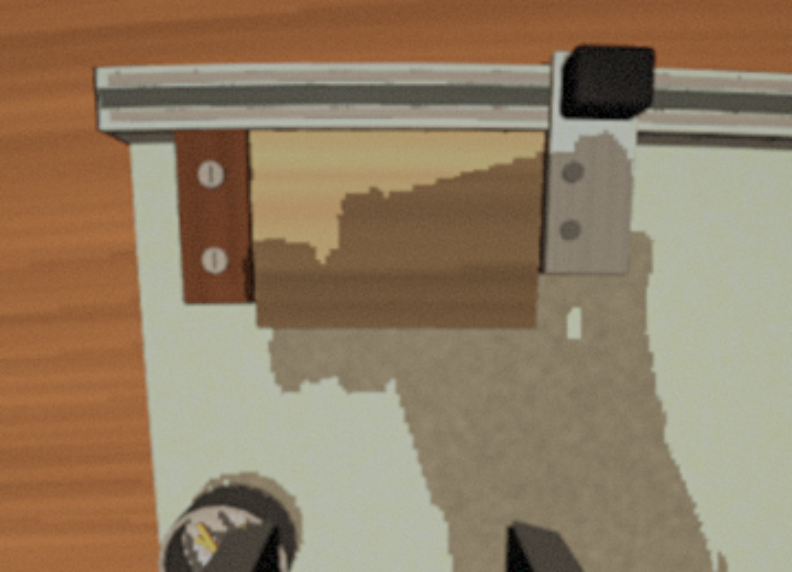

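The stack (250–545, 130–328) is flush against the fence, end stop and sliding stop, with the tin undisturbed at (230,540). Handing in.

```bash
python3 -c "
from station import ctrl
print(ctrl.hand_in())"
```

```text
the job is handed in; nothing more can be done
None
```

I handed the job in after about 26 s: the final wrist view shows the stack square and flat against the back fence and end stop, with the sliding stop snug against it; the lower four blanks are hidden under the top one, but no lower edges stick out.

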